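# Hang the drip basket, draw the bar out to its mark and cam it shut, holding on

### The job

Hang the small steel drip basket by its handle on the double hook at the end of the drip stand's sliding bar and let go of it. Then draw the spring-loaded bar out until its pointer is right over the marker clip's blade and, holding it there, slide the cam lever fully home, not before the bar is at the mark. Finish while still holding the clamp head with the lever closed and the bar at the mark, with the basket hanging on the hook; leave the marker clip and the mug, spice jar and shaker where they are.

Things in the scene. Friction and masses are not known exactly. Their poses are not given: they have to be found in the camera images.
- stand: Fixed drip stand: dark base 120 x 100 x 14 mm, round column, and a 12 mm square bar (axis 170 mm up) sliding through the black block (top at 190 mm) on the column. Origin: base underside, on the column's axis; z up. The bar's hook end points along -y; lever plate, pointer and marker blade are on the -x side. A 14 mm wide rule, 115 mm up, reaches 165 mm along -y under the bar.
- slide_bar (a joint): How far the bar is drawn out, m, 0 (in, as it starts) to 0.11, growing along the stand's -y. A spring draws it back with 3 to 4.5 N and it does not stay out by itself, even with the lever closed. The pointer is exactly over the marker's blade when slide_bar equals marker.
- marker (a joint): Where the marker clip sits on the rule, m, on the same scale as slide_bar: this is the length to set. It is stiff (18 N) and must stay put.
- cam_lever (a joint): How far the cam lever is slid in, m: about 0 open, 0.012 fully closed (end stop). It slides along the stand's +x, rides on the bar, takes about 4 N and stays where it is left.
- clamp_head (a point): Middle of the clamp head, on the bar's axis; moves with the bar, axes as the stand. Black block with a fixed cheek face at x = +18 mm; opposite, the lever's steel thumb plate (42 mm along y) has its outer face at x = -30 mm open, -18 mm closed. A jaw along x thus squeezes the lever in: 48 mm across open, 36 mm closed. Block and plate reach z -15 to +15 mm.
- crossbar (a point): Middle of the face, toward the column, of the crossbar that stands across the bar, 25 mm from clamp_head along the stand's -y; moves with the bar. 104 mm long in x, 22 mm tall, 10 mm thick: fingers beside the head draw the bar out by pushing it toward -y. The pointer's thin cross plate stands 56 mm to the +y side; the fingers go between. Rule and marker lie 40 mm and more below the bar's axis.
- hook (a point): Seat of the double hook: where the middle of the basket's handle bar comes to rest. Moves with the bar, axes as the stand, 139 mm beyond clamp_head along -y. Two 6 mm prongs at x = +-17 mm form a V open upward; their outer tips reach 14 mm above this point, 10 mm out along -y. On the column side, 8 mm off, a cross piece 44 mm wide in x and then the bar, tops 3 mm above this point.
- pointer_tip (a point): Lower end of the bar's pointer, a thin blade that hangs down on the stand's -x side; moves with the bar.
- mark_tip (a point): Upper end of the marker clip's upright steel blade, 10 mm below the pointer's tip when that is over it.
- basket: Loose open round steel drip basket, 0.15 kg, cup 72 mm across, 50 mm tall. Origin: centre of underside, z up. Rigid handle of 6 mm rod in its x-z plane: uprights at x = +-34.5 mm, level bar along x at z = 120 mm; the window below the bar is 63 mm wide, 67 mm tall. The hook enters the window along y, the basket's x along the stand's x (either way round). A black finger tab stands on the bar.
- bail_bar (a point): Middle of the handle's level bar, 120 mm above the basket's underside.
- tab (a point): Grasp point in the finger tab on top of the handle, 153 mm above the basket's underside, 33 mm above the bar. The tab is 10 mm thick along the basket's y, 22 mm wide along x, and ends 169 mm above the underside.
- mug: White mug, 78 mm across and 97 mm tall, a bystander.
- spice_jar: Spice jar with green cap, 46 mm across, 106 mm tall, a bystander.
- shaker: Salt shaker, 44 mm across, 90 mm tall, a bystander.

How it is judged:
By the outcome, as a careful person would: the job done as asked, in the order asked, and still so for the second after the job is handed in, while the arm keeps its last pose, push and grip.
It also fails if it takes over 56 s, if anything falls off the work surface, if the arm or the gripper's body presses on something with over 40 N, if the wrist force passes 120 N, or if a joint passes its speed limit or range.

### The arm

A 6-joint arm with a two-finger parallel gripper is mounted at the origin on a cart in front of the work surface, level with it; the furniture and walls round the work are solid. World frame = base frame: x ahead of the robot, y to its left, z up, the work surface at z = 0. Lengths are in m, angles in rad, forces in N, time in s.
With the tool pointing down it reaches from about 0.425 to 0.95 m from the base axis. Payload 14.7 kg.
Tool frame: the origin (TCP) lies where the fingers leave the gripper's body, on its centre line; the fingertips stand 73 mm ahead of it and the grasp point (between the pads) lies 54 mm ahead of it; z points along the fingers, y is the line along which they close (so a half turn about z gives the same grasp; the last joint's range is limited). The gripper opens to 85 mm and grips with 20 to 120 N. Pads are 22 mm wide; open, the fingers measure 114 mm over their backs; the gripper's body (76 mm by 85 mm) begins 54 mm behind the grasp point. The pads swing forward as they close: fully open they stand 13 mm farther back than shut.
Start: joints at [1.226, 0.48, 1.596, -0, 1.065, -0.047], TCP at [0.191, 0.621, 0.304] pointing down, gripper open.
Joint ranges: [-2.75, 2.75], [-0.82, 2.05], [0.23, 2.67], [-1.56, 4.7], [0.09, 2.69], [-2.92, 2.92]. Speed limits (rad/s): [1.89, 1.89, 2.39, 3.01, 3.01, 3.01].

### API

Orientations are given as a unit quaternion [w, x, y, z].
In Python, from workcell import state, eyes, order gives the robot as it stands.
- The arm moves only by the tool send_rows, never from a script. Its argument "moves" is one flat list of numbers, 7 for each row, row after row: the shift along the tool's x, y, z each as a share of 0.8 m, from -1 to 1, then the turn, a rotation vector about the tool's x, y, z each as a share of 180 degrees, from -1 to 1, then the opening, from -1 (shut) to 1 (fully open), so that 0 is half open. A call has 1 to 10 rows; each row shifts and turns the commanded pose from where the row before left it, along the tool's axes as they then stand; what a row does not reach is not made up. A row lasts 1/8 s, in which the tool goes at most 62.5 mm and 10.7 degrees, less where a joint would pass 70% of its speed; a pose out of reach is approached as far as the arm can. A call with a number of a shift or a turn outside -1 to 1 is refused whole. A call with a gripper value outside its range is refused whole. The fingers move at their own pace and stop on an object; the grip force is fixed at half the most. Time passes only in rows, so rows that do not move let the fingers close. It gives the time, the measured TCP pose, the force, the opening and the grip force at its end, in the units of the state.
- state(): the state, without advancing time (a new reading comes with each control period).
- eyes.read_camera(name): name is "side" or "top"; returns a dict with "pixels" (384x512x3 uint8, blue, green, red), "intrinsics" (3x3 intrinsics, pixels), "k1" (the pictures are not rectified: a ray, as slopes to the right and down, at radius r is drawn at 1 + k1 r^2 times it, then the intrinsics apply), "rvec" (rotation vector, rad) and "tvec" (3), from world to camera coordinates, as OpenCV has them. Camera axes: x right, y down, z forward; pixel columns grow to the right and rows downward; lengths in m; the calibration is good to about 2 mm. A picture is of the moment at which its call begins. There is no depth.
- order.close_job(): hands the job in; it is judged then, once.
Trained networks look in a picture, given as the dict that the camera call returned (one of the last four; its "shot" number tells which), for a name from the list of things; names that differ only in an ending like _2 or _b are one class to them, and where a whole thing is asked for, a point or a joint stands for the part that bears it (a point fixed in the world has none). Each returns a list of dicts, best first, with "score" (0 to 1); they miss things now and then, are a little off and sometimes report something else, mostly with a low value. They report only what shows in the picture. A call takes as long as a camera call.
- eyes.find_in(name, picture): "rect" ([left, top, right, bottom] in pixels, round what is visible of it).
- eyes.place_of(name, picture): "point" ([column, row] in pixels: a listed point, or the origin of a listed thing).
The state is a dict: "time": time; "joint_pos": joint angles; "qvel": joint speeds; "tau": joint torques, N m; "ee_pos": TCP position; "tcp_rot": TCP orientation; "contact_force": force on the tool from outside, world axes, zero at the start; "moment": the same for the moment, N m; "grip_width": finger opening in m; "finger_force": force on a finger pad.
Only numpy, scipy, OpenCV 4.12 (cv2) and the standard library are available. Lean on these libraries where they do the work, as an engineer would, in place of code of your own. Each camera call takes 0.05 s, during which the arm holds its last target. There are 200 camera calls.

## Working session

There is one attempt and no reset: what is moved stays moved. The work goes in short steps, Python scripts to look and compute and a tool call to move; the robot and the scene stay as the last step left them, time stands still between calls to the robot, and variables do not carry over. Pictures are saved under pics/ and viewed, at most 10 in all, crops included, and the job is handed in when it is done.

Besides the shell and the picture viewer there is one more tool, called after ">>>" as a command line: name --argument value ..., lists and objects as JSON in quotes. send_rows: Moves the arm, as the interface text tells. Its arguments: {"type":"object","properties":{"moves":{"type":"array"}},"required":["moves"]}

```bash
mkdir -p pics; cat > h.py <<'E'
import numpy as np, cv2
from scipy.optimize import least_squares
from scipy.spatial.transform import Rotation as R
from workcell import state, eyes, order
def norm(c,p):
    K=np.array(c["intrinsics"]);d=np.array([c["k1"],0,0,0,0.])
    return cv2.undistortPoints(np.array([[p]],float),K,d)[0,0]
def proj(c,X):
    return cv2.projectPoints(np.array(X,float).reshape(-1,1,3),np.array(c["rvec"],float),np.array(c["tvec"],float),np.array(c["intrinsics"]),np.array([c["k1"],0,0,0,0.]))[0][:,0]
def ray(c,p):
    Rm=cv2.Rodrigues(np.array(c["rvec"],float))[0];n=norm(c,p)
    o=-Rm.T@np.array(c["tvec"],float).ravel();d=Rm.T@np.array([n[0],n[1],1.]);return o,d/np.linalg.norm(d)
def atz(c,p,z):
    o,d=ray(c,p);return o+d*(z-o[2])/d[2]
def tri(obs):
    A=0;b=0
    for c,p in obs:
        o,d=ray(c,p);M=np.eye(3)-np.outer(d,d);A=A+M;b=b+M@o
    X=np.linalg.solve(A,b);return X,[np.round(proj(c,X)[0]-p,1) for c,p in obs]
def shots(): return eyes.read_camera("side"),eyes.read_camera("top")
def both(n,s,t):
    r=[]
    for c in (s,t):
        q=eyes.place_of(n,c); r.append(q[0] if q else None)
    return r
E
python3 - <<'E'
from h import *
s,t=shots()
cv2.imwrite('pics/s0.png',s["pixels"]);cv2.imwrite('pics/t0.png',t["pixels"])
for n in "stand clamp_head crossbar hook pointer_tip mark_tip basket bail_bar tab mug spice_jar shaker".split():
    a=both(n,s,t)
    print(n,[(np.round(q["point"]),round(q["score"],2)) if q else None for q in a],end=' ')
    if all(a):
        X,e=tri([(s,a[0]["point"]),(t,a[1]["point"])]);print(np.round(X,3),e)
    else: print()
for c in(s,t):print(np.round(ray(c,[256,192]),2))
print(state())
E
```

```text
stand [(array([274., 325.]), 0.64), (array([163., 236.]), 0.82)] [ 0.475  0.18  -0.006] [array([-0.3, -0.1]), array([0. , 0.3])]
clamp_head [(array([286., 244.]), 0.58), (array([185., 230.]), 0.95)] [0.473 0.096 0.161] [array([0.5, 0.1]), array([-0. , -0.5])]
crossbar [(array([284., 234.]), 0.82), (array([195., 225.]), 0.89)] [0.482 0.074 0.164] [array([-0., -0.]), array([0., 0.])]
hook [(array([301., 190.]), 0.62), (array([256., 228.]), 0.83)] [ 0.475 -0.046  0.168] [array([-0.3, -0.1]), array([0. , 0.4])]
pointer_tip [(array([295., 273.]), 0.59), (array([164., 248.]), 0.77)] [0.442 0.141 0.14 ] [array([1.6, 0.3]), array([-0.1, -1.5])]
mark_tip [(array([308., 235.]), 0.62), (array([211., 248.]), 0.4)] [0.439 0.046 0.14 ] [array([0.5, 0.1]), array([-0. , -0.5])]
basket [(array([338., 169.]), 0.71), (array([365., 260.]), 0.69)] [ 0.417 -0.297  0.012] [array([0.9, 0.1]), array([-0.1, -1.1])]
bail_bar [(array([342., 134.]), 0.88), (array([382., 254.]), 0.58)] [ 0.421 -0.302  0.128] [array([-0.3, -0. ]), array([0. , 0.4])]
tab [(array([342., 124.]), 0.64), (array([388., 255.]), 0.74)] [ 
[... 441 characters left out ...]
1 -0.98]]
{'time': 1.3, 'joint_pos': array([ 1.22639967e+00,  4.80168800e-01,  1.59629426e+00,  2.20490999e-05,
        1.06512633e+00, -4.66095503e-02]), 'qvel': array([-0.00056489,  0.000196  , -0.00034379,  0.00150992,  0.00117448,
        0.00119573]), 'tau': array([-4.29912528e-03, -9.50488973e+01, -4.30646539e+01, -2.85051556e-04,
        9.27610163e-04,  3.74452554e-05]), 'ee_pos': array([0.19069068, 0.62138939, 0.30391896]), 'tcp_rot': array([-9.14370185e-06,  1.48349300e-01,  9.88935026e-01,  3.47638473e-06]), 'contact_force': array([ 0.30977564, -0.40539596,  0.23655337]), 'moment': array([0.00045624, 0.00678922, 0.05283168]), 'finger_force': 0.0, 'grip_width': 0.08558711970265216}
```

```bash
python3 -c "
import cv2
a=cv2.imread('pics/t0.png');cv2.imwrite('pics/t0c.png',cv2.resize(a[170:320,130:450],None,fx=2.5,fy=2.5,interpolation=3))"
```

```text
(no output)
```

View pics/s0.png

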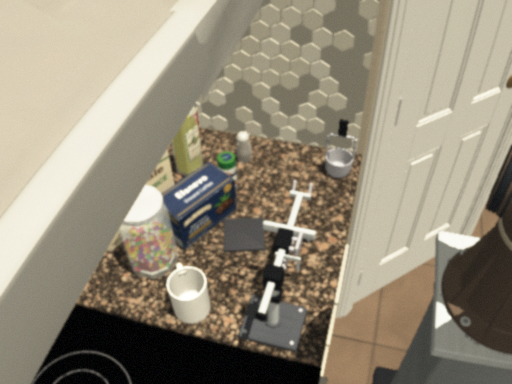

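View pics/t0c.png

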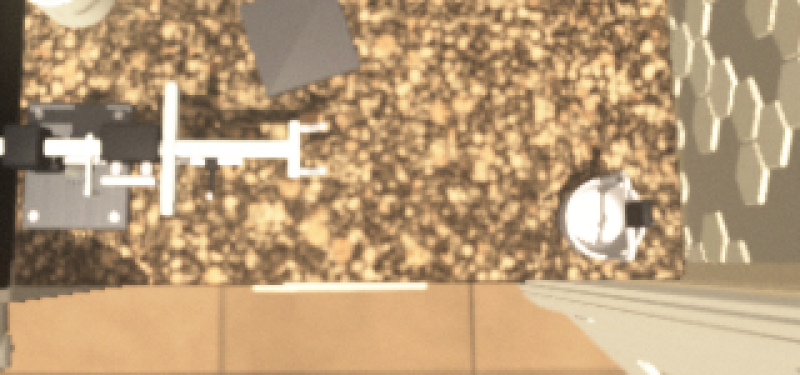

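The side view shows the stand at (275,325), bar running to the hook near (300,190), and the basket at (338,165) near the tiled wall and a door. The top crop shows the bar along -y with marker at about (211,160) and pointer plate at x≈90. The basket is at (600,215) with its handle along x, 40 px from the wall.

```bash
python3 - <<'E'
from h import *
s,t=shots()
print(t["intrinsics"][0][0],t["k1"])
names=dict(stand=(0,0,0),clamp_head=(0,0,.17),crossbar=(0,-.025,.17),hook=(0,-.139,.17))
obs=[]
for k in range(2):
  if k: s,t=shots()
  for c in(s,t):
    for n in names:
      q=eyes.place_of(n,c)
      if q and q[0]["score"]>.4: obs.append((c,n,q[0]["point"]))
def res(p):
    cy,sy=np.cos(p[2]),np.sin(p[2]);r=[]
    for c,n,u in obs:
        a=np.array(names[n],float)
        if n!="stand": a[1]-=p[3]
        r+=list(proj(c,[p[0]+cy*a[0]-sy*a[1],p[1]+sy*a[0]+cy*a[1],a[2]])[0]-u)
    return r
f=least_squares(res,[.475,.18,0,.08],loss='soft_l1');print(np.round(f.x,4));print(np.round(f.fun.reshape(-1,2),1).tolist())
for n in("tab","bail_bar","basket","pointer_tip","mark_tip"):
    a=both(n,s,t);print(n,[(np.round(q["point"],1),round(q["score"],2)) if q else None for q in a],np.round(tri([(c,q["point"]) for c,q in zip((s,t),a) if q])[0],4))
    z=dict(tab=.153,bail_bar=.12,basket=0,pointer_tip=.14,mark_tip=.13)[n]
    print([np.round(atz(c,q["point"],z),4) for c,q in zip((s,t),a) if q])
print('wall',atz(t,[402,240],0),'edge',atz(t,[300,284],0),'door',atz(t,[340,284],-.9),atz(s,[340,310],-.9))
# handle ends in top crop
for p in ((620,180),(635,258)):print(atz(t,[130+p[0]/2.5,170+p[1]/2.5],.12))
E
python3 - <<'E'
import cv2
a=cv2.imread('pics/t0.png');b=cv2.imread('pics/s0.png')
A=cv2.resize(a[225:295,345:415],(560,560),interpolation=3)
cv2.imwrite('pics/bk.png',A)
E
```

```text
399.46275125453855 -0.0524380107173711
[ 0.4788  0.1824 -0.0279  0.0849]
[[1.4, -0.6], [3.9, -2.1], [-1.6, 0.8], [0.6, 1.0], [0.1, -0.8], [-0.1, 4.0], [0.6, 1.6], [-5.2, 0.3], [-1.3, -0.1], [2.2, 0.6], [-0.1, 2.6], [-0.8, -2.7], [-0.4, -3.4], [1.2, 1.2], [-0.3, -3.1]]
tab [(array([342.3, 125.8]), 0.77), (array([384.4, 254.8]), 0.65)] [ 0.4209 -0.2996  0.1535]
[array([ 0.4222, -0.3002,  0.153 ]), array([ 0.4196, -0.2998,  0.153 ])]
bail_bar [(array([342.9, 134.9]), 0.84), (array([380.9, 254.7]), 0.93)] [ 0.4195 -0.3016  0.1239]
[array([ 0.4183, -0.3065,  0.12  ]), array([ 0.4211, -0.3028,  0.12  ])]
basket [(array([339.2, 167.4]), 0.56), (array([364.5, 258.2]), 0.79)] [ 0.4168 -0.2943  0.02  ]
[array([ 0.4173, -0.316 ,  0.    ]), array([ 0.418 , -0.2994,  0.    ])]
pointer_tip [(array([295.2, 274.3]), 0.9), (array([167.4, 250.9]), 0.78)] [0.4394 0.1366 0.1286]
[array([0.4438, 0.1445, 0.14  ]), array([0.4331, 0.1336, 0.14  ])]
mark_tip [(array([307.3, 236.9]), 0.47), (array([209.6, 249.2]), 0.44)] [0.438  0.0486 0.1364]
[array([0.4407, 0.0436, 0.13  ]), array([0.4363, 0.0493, 0.13  ])]
wall [ 0.45951725 -0.39161711  0.        ] edge [ 0.36055279 -0.14562197  0.        ] door [ 0.32988431 -0.41456253 -0.9       ] [ 0.33682662 -0.42911054 -0.9       ]
[ 0.44736025 -0.29833528  0.12      ]
[ 0.38339201 -0.30689689  0.12      ]
```

View pics/bk.png

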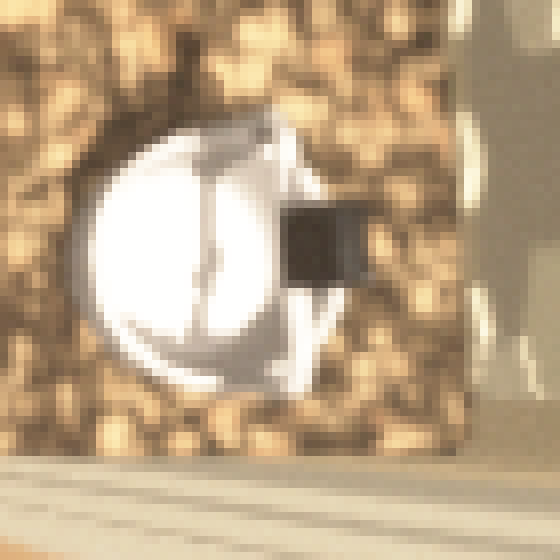

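The close-up shows the black tab with its base near (285,245) and the handle bar turned about 0.1 rad. I'm setting out towards it.

>>> send_rows --moves '[0,0,-0.035,0,0,-0.0474,0,0,0,-0.035,0,0,-0.0474,0,-0.03,-0.05,0,0,0,0,0,-0.03,-0.05,0,0,0,0,0,-0.03,-0.05,0,0,0,0,0,-0.03,-0.05,0,0,0,0,0,-0.03,-0.05,0,0,0,0,0,-0.03,-0.05,0,0,0,0,0,-0.03,-0.05,0,0,0,0,0,-0.03,-0.05,0,0,0,0,0]'

```text
time: 4.05
ee_pos: [0.3833, 0.3001, 0.3601]
tcp_rot: [0.0, -0.0, 1.0, 0.0]
contact_force: [1.0, -0.4, 0.3]
grip_width: 0.0428
finger_force: 0.0
```

>>> send_rows --moves '[-0.03,-0.05,0,0,0,0,0,-0.03,-0.05,0,0,0,0,0,-0.03,-0.05,0,0,0,0,0,-0.02,-0.05,0,0,0,0,0,0.015,-0.055,0,0,0,0,0,0.015,-0.055,0,0,0,0,0,0.015,-0.055,0,0,0,0,0,0.015,-0.055,0,0,0,0,0,0.015,-0.055,0,0,0,0,0,0.015,-0.055,0,0,0,0,0]'

```text
time: 5.3
ee_pos: [0.3982, -0.1239, 0.3602]
tcp_rot: [0.0, -0.0, 1.0, -0.0]
contact_force: [0.2, -0.7, -0.0]
grip_width: 0.0422
finger_force: 0.0
```

>>> send_rows --moves '[-0.007,-0.055,0,0,0,0,0,-0.007,-0.055,0,0,0,0,0,-0.007,-0.055,0,0,0,0,0,-0.007,-0.055,0,0,0,0,0,0,0,0.05,0,0,-0.038,0,0,0,0.05,0,0,0,0,0,0,0,0,0,0,0,0,0,0,0,0,0,0]'

```text
time: 6.3
ee_pos: [0.4216, -0.2989, 0.2812]
tcp_rot: [0.0, -0.06, 0.998, -0.0]
contact_force: [-0.1, 0.8, 1.2]
grip_width: 0.0428
finger_force: 0.0
```

```bash
python3 - <<'E'
from h import *
s,t=shots();st=state()
for n in("tab","bail_bar","basket"):
    a=both(n,s,t);print(n,[(np.round(q["point"],1),round(q["score"],2)) if q else None for q in a])
# expected fingertip projection
p=np.array(st["ee_pos"]);print(p,proj(s,p-[0,0,.073]),proj(t,p-[0,0,.073]))
A=cv2.resize(s["pixels"][70:200,270:400],(520,520),interpolation=3);B=cv2.resize(t["pixels"][200:300,320:420],(520,520),interpolation=3)
cv2.imwrite('pics/g1.png',cv2.resize(np.hstack([A,B]),(800,400)))
E
```

```text
tab [(array([342.7, 124.4]), 0.84), (array([385.6, 256.1]), 0.76)]
bail_bar [(array([338. , 134.6]), 0.68), (array([382.2, 253.3]), 0.97)]
basket [(array([339.2, 169.5]), 0.62), (array([367. , 259.5]), 0.6)]
[ 0.42183911 -0.29901769  0.28160461] [[344.68930696 107.69680813]] [[393.05291977 252.3050273 ]]
```

View pics/g1.png

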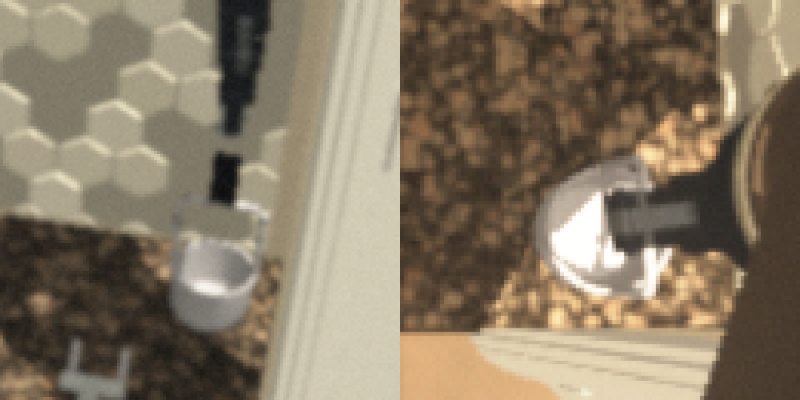

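The gripper is right above the tab: finger at column 230, tab at 225 in the left panel. Descending and gripping.

>>> send_rows --moves '[0,0,0.045,0,0,0,0,0,0,0.03,0,0,0,0,0,0,0.018,0,0,0,0,0,0,0,0,0,0,0,0,0,0,0,0,0,-1,0,0,0,0,0,0,-1,0,0,0,0,0,0,-1,0,0,0,0,0,0,-1,0,0,0,0,0,0,-1,0,0,0,0,0,0,-1]'

```text
time: 7.95
ee_pos: [0.4213, -0.2988, 0.2058]
tcp_rot: [0.0, -0.06, 0.998, -0.0]
contact_force: [0.3, -0.7, 5.9]
grip_width: 0.0096
finger_force: 62.4
```

>>> send_rows --moves '[0,0,-0.02,0,0,0,-1,0,0,-0.05,0,0,0,-1,0,0,-0.05,0,0,0,-1,0,0,0,0,0,0.0446,-1,-0.0165,0.05,0,0,0,0,-1,-0.0165,0.05,0,0,0,0,-1,-0.0165,0.05,0,0,0,0,-1,-0.0165,0.05,0,0,0,0,-1,0,0,0,0,0,0,-1,0,0,0,0,0,0,-1]'

```text
time: 9.2
ee_pos: [0.4772, -0.1398, 0.3021]
tcp_rot: [0.0, 0.01, 1.0, -0.0]
contact_force: [-0.4, -0.5, -1.2]
grip_width: 0.0091
finger_force: 61.3
```

```bash
python3 - <<'E'
from h import *
acc={}
for k in range(3):
  s,t=shots()
  for n,z in(("hook",.17),("clamp_head",.17),("crossbar",.17),("bail_bar",None),("pointer_tip",None),("mark_tip",None)):
    a=both(n,s,t)
    print(n,[(np.round(q["point"],1),round(q["score"],2)) if q else None for q in a],np.round(tri([(s,a[0]["point"]),(t,a[1]["point"])])[0],4) if all(a) else '', [np.round(atz(c,q["point"],z),4) for c,q in zip((s,t),a) if q] if z else '')
print(state()["ee_pos"])
A=cv2.resize(s["pixels"][120:300,230:380],(500,600),interpolation=3);cv2.imwrite('pics/g2s.png',A)
B=cv2.resize(t["pixels"][195:275,130:330],(800,320),interpolation=3);cv2.imwrite('pics/g2t.png',B)
E
```

```text
hook [(array([300.8, 191. ]), 0.65), None]  [array([ 0.4734, -0.0405,  0.17  ])]
clamp_head [(array([285.7, 243.9]), 0.75), (array([182.9, 228.3]), 0.92)] [0.4746 0.0981 0.1649] [array([0.4725, 0.102 , 0.17  ]), array([0.4754, 0.0972, 0.17  ])]
crossbar [(array([286.6, 231.1]), 0.67), (array([195.1, 225.4]), 0.76)] [0.4791 0.0728 0.1719] [array([0.4779, 0.0713, 0.17  ]), array([0.4808, 0.0732, 0.17  ])]
bail_bar [(array([304.8, 144.7]), 0.62), (array([307.3, 220.3]), 0.77)] [ 0.4853 -0.1423  0.2087] 
pointer_tip [(array([296.3, 271.9]), 0.77), (array([165.8, 247.5]), 0.79)] [0.4417 0.1375 0.1383] 
mark_tip [(array([190., 302.]), 0.73), (array([210.5, 245.6]), 0.51)] [ 0.5631  0.1143 -0.0445] 
hook [(array([303.4, 188.9]), 0.77), None]  [array([ 0.4693, -0.0478,  0.17  ])]
clamp_head [(array([286. , 243.9]), 0.9), (array([184.6, 229. ]), 0.91)] [0.4741 0.0954 0.1615] [array([0.472 , 0.1019, 0.17  ]), array([0.474 , 0.0938, 0.17  ])]
crossbar [(array([288.7, 233.3]), 0.67), (array([196.1, 226.7]), 0.7)] [0.4761 0.0718 0.1654] [array([0.4727, 0.0757, 0.17  ]), array([0.4783, 0.0712, 0.1
[... 336 characters left out ...]
, None]  [array([ 0.4751, -0.0428,  0.17  ])]
clamp_head [(array([285.6, 243.1]), 0.7), (array([181.9, 228.9]), 0.9)] [0.4738 0.0993 0.1688] [array([0.4731, 0.1002, 0.17  ]), array([0.4742, 0.0991, 0.17  ])]
crossbar [(array([284.7, 231.8]), 0.57), (array([193.9, 225.8]), 0.75)] [0.4803 0.0753 0.1717] [array([0.481 , 0.0739, 0.17  ]), array([0.4801, 0.0756, 0.17  ])]
bail_bar [(array([308.6, 143.3]), 0.74), (array([307.2, 223.9]), 0.8)] [ 0.4775 -0.1411  0.2154] 
pointer_tip [(array([297.3, 271.5]), 0.81), (array([165.4, 248.9]), 0.87)] [0.4392 0.1377 0.1406] 
mark_tip [(array([307.4, 236.9]), 0.54), (array([208.7, 247.3]), 0.48)] [0.4397 0.0501 0.1383] 
[ 0.47720511 -0.13972828  0.30148138]
```

View pics/g2s.png

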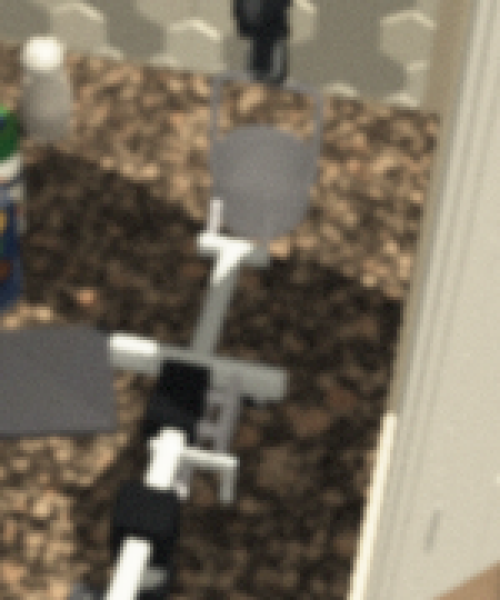

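View pics/g2t.png

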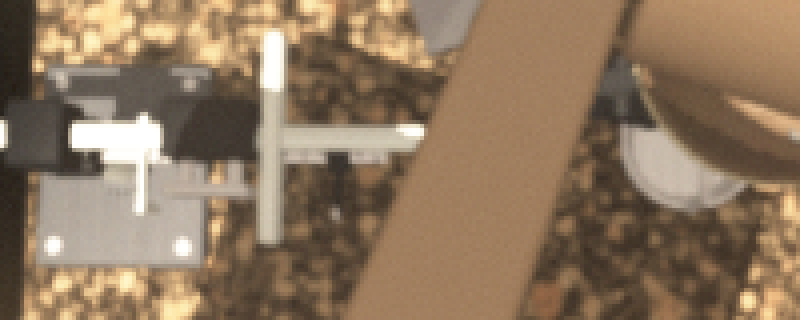

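The side crop shows the basket level in the grip, with the hook prongs at about (215,220)–(265,250) below it. The top crop shows the bar horizontal and its pointer plate at (140,212), with the marker's black clip at about (335,165–213).

>>> send_rows --moves '[0.0035,0.04,0,0,0,0,-1,0.0035,0.04,0,0,0,0,-1,0,0.041,0,0,0,0,-1,0,0,0,0,0,0,-1,0,0,0.02,0,0,0,-1,0,0,0.02,0,0,0,-1,0,0,0.01,0,0,0,-1,0,0,0,0,0,0,-1]'

```text
time: 12.3
ee_pos: [0.4734, -0.0431, 0.2612]
tcp_rot: [-0.001, 0.011, 1.0, 0.0]
contact_force: [-0.7, 2.2, -1.2]
grip_width: 0.0094
finger_force: 61.3
```

```bash
python3 - <<'E'
from h import *
s,t=shots()
for n in("hook","bail_bar","tab","crossbar"):
    a=both(n,s,t)
    print(n,[(np.round(q["point"],1),round(q["score"],2)) if q else None for q in a],np.round(tri([(s,a[0]["point"]),(t,a[1]["point"])])[0],4) if all(a) else '')
print(state()["ee_pos"],state()["contact_force"])
A=cv2.resize(s["pixels"][130:220,250:350],(667,600),interpolation=3);cv2.imwrite('pics/g3s.png',A)
c=t
for p in((147.5,228.2),(235,229.2)):print('bar',atz(c,p,.176))
for p in((198,202.5),(197.5,255.7)):print('xb',atz(c,p,.181))
E
```

```text
hook [(array([303.6, 189.8]), 0.57), None] 
bail_bar [(array([299.9, 187.7]), 0.65), None] 
tab [(array([306.6, 236.8]), 0.64), None] 
crossbar [(array([289.1, 231.7]), 0.67), (array([195.7, 225.5]), 0.85)] [0.4767 0.0717 0.1705]
[ 0.47371457 -0.04283771  0.26170289] [-0.32274626  2.97666567  0.93002804]
bar [0.47563103 0.1655248  0.176     ]
bar [ 0.47186214 -0.00551289  0.176     ]
xb [0.52446518 0.06645745 0.181     ]
xb [0.42132174 0.06596824 0.181     ]
```

View pics/g3s.png

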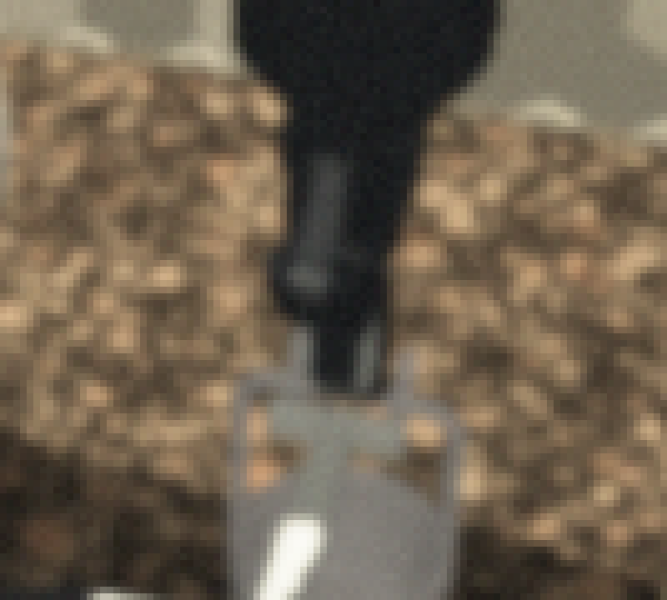

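The side view shows the handle bar (row 385) with both prong tips, (300,340) and (408,360), standing beyond it inside the window. The +y force means it is touching the outer prongs, so I'll shift slightly to +y while lowering.

>>> send_rows --moves '[0,0.003,0.002,0,0,0,-1,0,0.001,0.002,0,0,0,-1,0,0,0.002,0,0,0,-1,0,0,0,0,0,0,-1]'

```text
time: 13.3
ee_pos: [0.4743, -0.0396, 0.258]
tcp_rot: [0.001, 0.01, 1.0, -0.0]
contact_force: [-6.8, 2.6, 31.6]
grip_width: 0.0093
finger_force: 66.7
```

>>> send_rows --moves '[0,0,-0.002,0,0,0,-1,0,0,-0.001,0,0,0,-1,0,0,0,0,0,0,-1]'

```text
time: 13.68
ee_pos: [0.4739, -0.0396, 0.2591]
tcp_rot: [0.0, 0.01, 1.0, 0.0]
contact_force: [0.7, 3.3, 4.3]
grip_width: 0.0091
finger_force: 61.9
```

>>> send_rows --moves '[0,0,0,0,0,0,-0.4,0,0,0,0,0,0,-0.3,0,0,0,0,0,0,-0.2,0,0,0,0,0,0,-0.2,0,0,-0.02,0,0,0,-0.2,0,0,-0.04,0,0,0,-0.2,0,0,-0.04,0,0,0,-0.2]'

```text
time: 14.55
ee_pos: [0.4735, -0.0396, 0.3399]
tcp_rot: [-0.0, 0.01, 1.0, 0.0]
contact_force: [1.0, 0.1, 0.5]
grip_width: 0.0344
finger_force: 0.0
```

```bash
python3 - <<'E'
from h import *
s,t=shots()
for n in("hook","bail_bar","tab","basket"):
    a=both(n,s,t)
    print(n,[(np.round(q["point"],1),round(q["score"],2)) if q else None for q in a],np.round(tri([(s,a[0]["point"]),(t,a[1]["point"])])[0],4) if all(a) else '')
q=eyes.place_of("tab",s);print([np.round(atz(s,x["point"],.203),3) for x in q])
print(state()["ee_pos"],state()["contact_force"],state()["joint_pos"])
A=cv2.resize(s["pixels"][130:270,240:360],(500,583),interpolation=3);cv2.imwrite('pics/g4s.png',A)
E
```

```text
hook [None, None] 
bail_bar [(array([300.5, 190. ]), 0.92), (array([252.4, 229.7]), 0.45)] [ 0.4723 -0.0391  0.1741]
tab [(array([301.1, 180.9]), 0.81), (array([250.8, 227.7]), 0.49)] [ 0.4725 -0.0368  0.203 ]
basket [(array([299. , 225.4]), 0.81), (array([252.2, 234.6]), 0.56)] [ 0.4715 -0.0366  0.0644]
[array([ 0.473, -0.037,  0.203]), array([ 0.469, -0.011,  0.203])]
[ 0.47351114 -0.03961037  0.3385581 ] [-0.17346757  0.00947415  0.09448533] [-1.47268323e-01  1.95670436e-01  1.93955961e+00 -8.11485045e-07
  1.00739562e+00 -1.69734834e+00]
```

View pics/g4s.png

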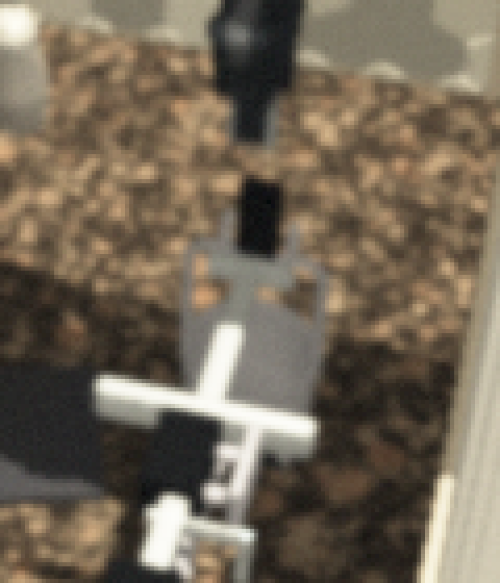

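The basket hangs on the hook, handle bar at row 255 with both prong tips through the window and the gripper clear. Next I turn the jaw and move over the clamp head.

>>> send_rows --moves '[0,0,-0.01,0,0,0.0552,-0.2,0,0,-0.01,0,0,0.0552,0,0,0,0,0,0,0.0552,1,0,0,0,0,0,0.0552,1,0,0,0,0,0,0.0552,1,0,0,0,0,0,0.0552,1,0,0,0,0,0,0.0552,1,0,0,0,0,0,0.0552,1,0,0,0,0,0,0.0551,1,0,0,0,0,0,0,1]'

```text
time: 16.35
ee_pos: [0.4736, -0.0396, 0.3548]
tcp_rot: [-0.0, 0.71, 0.704, -0.0]
contact_force: [0.1, -0.1, -0.3]
grip_width: 0.0851
finger_force: 0.0
```

>>> send_rows --moves '[0.045,0,0,0,0,0,1,0.045,0,0,0,0,0,1,0.045,0,0,0,0,0,1,0.045,0,0,0,0,0,1,0,0,0.04,0,0,0,1,0,0,0.02,0,0,0,1,0,0,0,0,0,0,1,0,0,0,0,0,0,1]'

```text
time: 17.35
ee_pos: [0.4755, 0.1043, 0.3077]
tcp_rot: [0.0, 0.71, 0.704, 0.0]
contact_force: [-0.2, 0.9, -0.4]
grip_width: 0.0852
finger_force: 0.0
```

```bash
python3 - <<'E'
from h import *
s,t=shots();st=state()
p=np.array(st["ee_pos"]);print(p,st["tcp_rot"])
for n in("clamp_head","crossbar","pointer_tip","mark_tip","bail_bar"):
    a=both(n,s,t)
    print(n,[(np.round(q["point"],1),round(q["score"],2)) if q else None for q in a],np.round(tri([(s,a[0]["point"]),(t,a[1]["point"])])[0],4) if all(a) else '')
for dx in(-.05,.05):print(proj(s,p+[dx,0,-.06])[0],proj(s,[p[0]+dx,p[1],.17])[0])
A=cv2.resize(s["pixels"][180:310,230:370],(640,594),interpolation=3);cv2.imwrite('pics/g5s.png',A)
E
```

```text
[0.47560735 0.10429829 0.30785322] [3.55870130e-04 7.10451239e-01 7.03746168e-01 4.90810615e-04]
clamp_head [(array([285.3, 244.5]), 0.61), (array([182. , 226.5]), 0.83)] [0.4766 0.0998 0.1652]
crossbar [(array([286.9, 230. ]), 0.88), (array([191.1, 228.1]), 0.56)] [0.475  0.0789 0.1827]
pointer_tip [(array([297.8, 273.9]), 0.89), None] 
mark_tip [(array([308.8, 235.9]), 0.56), (array([212.4, 248.1]), 0.49)] [0.4381 0.0432 0.1336]
bail_bar [(array([299. , 189.5]), 0.88), (array([253.4, 227.9]), 0.96)] [ 0.4759 -0.0411  0.1728]
[312.64263894 222.55950132] [309.99548802 249.70669688]
[257.27802287 212.03149803] [258.11687738 239.33990295]
```

View pics/g5s.png

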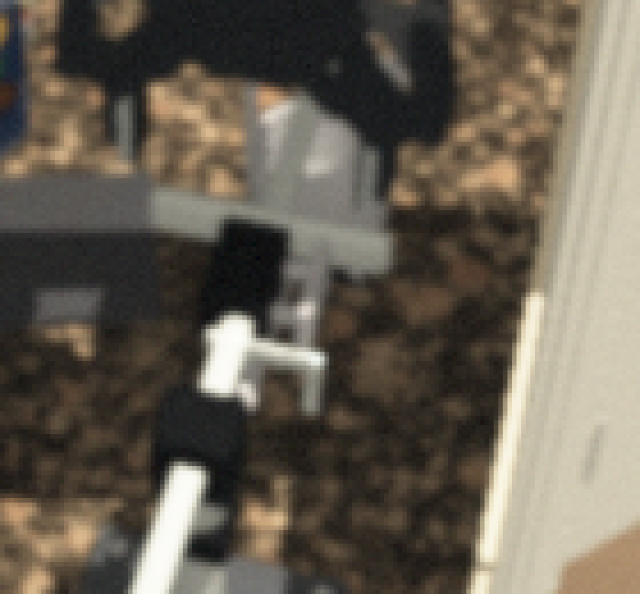

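The side view shows the fingers at (125,160) and (380,190), straddling the black head at about (250,260), with the pointer tip at (313,412). Descending.

>>> send_rows --moves '[0,-0.001,0.04,0,0,0,1,0,0,0.04,0,0,0,1,0,0,0.024,0,0,0,1,0,0,0,0,0,0,1]'

```text
time: 18.45
ee_pos: [0.4737, 0.1042, 0.2229]
tcp_rot: [-0.001, 0.711, 0.703, -0.001]
contact_force: [-0.1, -0.4, -0.3]
grip_width: 0.0854
finger_force: 0.0
```

>>> send_rows --moves '[-0.015,0,0,0,0,0,1,-0.008,0,0,0,0,0,1,0,0,0,0,0,0,1,0,0,0,0,0,0,1]'

```text
time: 18.95
ee_pos: [0.4744, 0.0859, 0.2243]
tcp_rot: [0.0, 0.711, 0.703, 0.0]
contact_force: [-0.4, -1.4, 0.2]
grip_width: 0.0855
finger_force: 0.0
```

>>> send_rows --moves '[-0.0025,0,0,0,0,0,1,0,0,0,0,0,0,1]'

```text
time: 19.2
ee_pos: [0.4741, 0.084, 0.2239]
tcp_rot: [-0.0, 0.711, 0.703, -0.0]
contact_force: [0.1, 0.6, -0.2]
grip_width: 0.0855
finger_force: 0.0
```

>>> send_rows --moves '[-0.0025,0,0,0,0,0,1,0,0,0,0,0,0,1]'

```text
time: 19.45
ee_pos: [0.4742, 0.082, 0.2239]
tcp_rot: [-0.0, 0.711, 0.703, 0.0]
contact_force: [0.4, 2.4, 0.7]
grip_width: 0.0852
finger_force: 1.1
```

>>> send_rows --moves '[-0.0025,0,0,0,0,0,1,0,0,0,0,0,0,1]'

```text
time: 19.7
ee_pos: [0.4741, 0.0799, 0.2239]
tcp_rot: [-0.0, 0.711, 0.703, -0.0]
contact_force: [-0.3, 2.6, -0.1]
grip_width: 0.0855
finger_force: 1.1
```

>>> send_rows --moves '[-0.005,0,0,0,0,0,1,-0.01,0,0,0,0,0,1,-0.01,0,0,0,0,0,1,-0.01,0,0,0,0,0,1,-0.01,0,0,0,0,0,1,-0.01,0,0,0,0,0,1,-0.01,0,0,0,0,0,1,-0.01,0,0,0,0,0,1,-0.005,0,0,0,0,0,1,0,0,0,0,0,0,1]'

```text
time: 20.95
ee_pos: [0.4733, 0.0155, 0.2239]
tcp_rot: [-0.0, 0.711, 0.703, -0.0]
contact_force: [-2.7, 2.2, 0.0]
grip_width: 0.0854
finger_force: 1.6
```

```bash
python3 - <<'E'
from h import *
st=state();print(st["ee_pos"],st["contact_force"])
for k in range(4):
    s,t=shots()
    for n in("pointer_tip","mark_tip","crossbar"):
        a=both(n,s,t)
        print(n,[(np.round(q["point"],1),round(q["score"],2)) if q else None for q in a],np.round(tri([(s,a[0]["point"]),(t,a[1]["point"])])[0],4) if all(a) else '')
cv2.imwrite('pics/s6.png',s["pixels"]);cv2.imwrite('pics/t6.png',t["pixels"])
A=cv2.resize(s["pixels"][190:280,260:340],(533,600),interpolation=3)
B=cv2.resize(t["pixels"][215:275,160:240],(266,200),interpolation=3)
C=np.zeros((600,799,3),np.uint8);C[:,:533]=A;C[:200,533:]=B
C[210:410,533:]=cv2.resize(cv2.imread('pics/t0.png')[215:275,160:240],(266,200),interpolation=3)
cv2.imwrite('pics/g6.png',C)
E
```

```text
[0.473324   0.0155361  0.22385109] [-2.68454467  2.21766623  0.03164189]
pointer_tip [(array([303.3, 243.4]), 0.67), (array([289.8, 227.3]), 0.74)] [ 0.4896 -0.134  -0.12  ]
mark_tip [None, (array([354.7, 155.1]), 0.61)] 
crossbar [(array([293.5, 207.8]), 0.6), None] 
pointer_tip [(array([306.4, 244.9]), 0.56), (array([286.7, 229.4]), 0.7)] [ 0.4815 -0.1249 -0.1118]
mark_tip [(array([306.3, 238.4]), 0.6), (array([283.1, 238. ]), 0.29)] [ 0.4687 -0.1129 -0.0718]
crossbar [(array([296.4, 206.3]), 0.9), None] 
pointer_tip [(array([303.5, 243.4]), 0.89), (array([289. , 230.4]), 0.36)] [ 0.4849 -0.1316 -0.1175]
mark_tip [(array([306.6, 234.3]), 0.52), None] 
crossbar [None, None] 
pointer_tip [(array([304.6, 243. ]), 0.59), None] 
mark_tip [(array([306.8, 236.2]), 0.5), None] 
crossbar [(array([294. , 206.2]), 0.71), None]
```

View pics/g6.png

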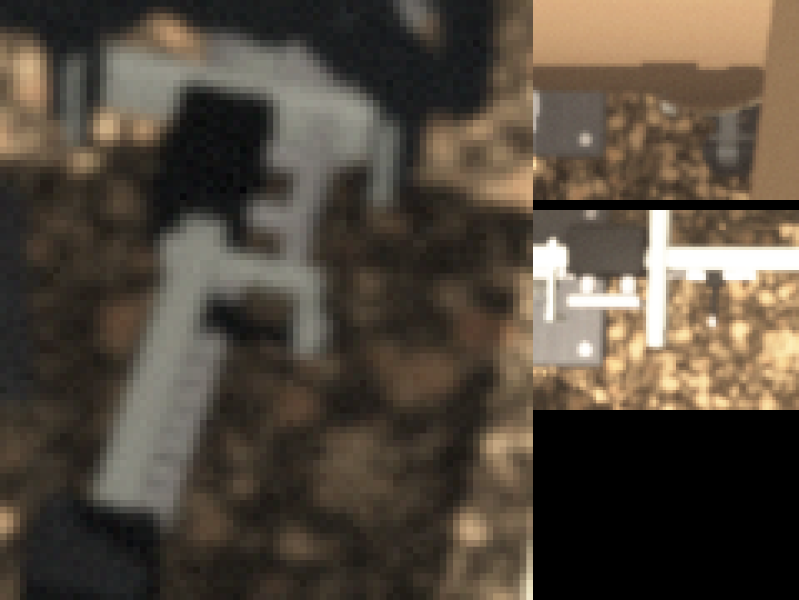

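The side crop shows the pointer tip at (311,355) and the marker's black arm at (265,320) running behind it, so the blade is still further along -y. In the top panel the blade's bright tip sits at (711,322). I'll fit these together.

```bash
python3 - <<'E'
from h import *
s,t=shots()
S=.0675
obs=[(s,0,(296.3,272.5)),(s,0,(298,271)),(s,1,(304.6,243.6)),(s,1,(306.7,243.2)),(s,2,(307.1,236.3)),(t,0,(166.5,249)),(t,2,(210.2,248)),(t,2,(213.5,248.6))]
def pos(p,k):
    P=np.array(p[:3],float);d=np.array([-.01,-1,0])  # bar direction
    if k==1:P=P+S*d
    if k==2:P=P+p[3]*d-[0,0,.01]
    return P
res=lambda p:np.concatenate([proj(c,pos(p,k))[0]-u for c,k,u in obs])
for sel in(None,'s','t'):
    o=obs; f=least_squares(lambda p:np.concatenate([proj(c,pos(p,k))[0]-u for c,k,u in o if sel is None or (c is s)==(sel=='s')]+[[(p[2]-.138)*300]]),[.44,.13,.138,.085]);print(sel,np.round(f.x,4),np.round(f.fun,1))
print(atz(t,(165.1,248),.176),atz(t,(213.5,248.6),.13),atz(t,(210.2,248),.13))
# predicted side pixels of pointer for slide, for later
A=[least_squares(lambda p:np.concatenate([proj(s,pos([*p,0],0))[0]-(297.2,271.8),proj(s,pos([*p,0],1))[0]-(305.6,243.4)]),[.44,.13,.138]).x]
print(A)
E
```

```text
None [0.4402 0.1366 0.1398 0.0924] [ 1.7 -1.1  0.   0.4  1.   0.2 -1.1  0.6  0.8  1.  -0.5 -1.6  2.  -0.3
 -1.3 -0.9  0.5]
s [0.4413 0.1358 0.1384 0.0948] [ 1.2 -1.2 -0.5  0.3  0.5  0.2 -1.6  0.6  0.5  0.1  0.1]
t [0.4385 0.136  0.138  0.091 ] [ 0.  -0.7  1.7  0.6 -1.6  0.  -0. ]
[0.43684511 0.12983553 0.176     ] [0.4374807 0.0413636 0.13     ] [0.43876853 0.0481252  0.13      ]
[array([0.43828655, 0.15501566, 0.16465622])]
```

>>> send_rows --moves '[0.005,0,0,0,0,0,1,0.01,0,0,0,0,0,1,0.01,0,0,0,0,0,1,0.006,0,0,0,0,0,1,0,0,0,0,0,0,1,0,0,0,0,0,0,1]'

```text
time: 23.4
ee_pos: [0.4739, 0.0408, 0.2239]
tcp_rot: [0.0, 0.711, 0.703, 0.0]
contact_force: [-0.4, 3.3, -1.6]
grip_width: 0.0855
finger_force: 2.0
```

```bash
python3 - <<'E'
from h import *
st=state();print(st["ee_pos"],st["contact_force"])
im=[]
for k in range(6):
    s=eyes.read_camera("side");im.append(s["pixels"].astype(float))
    for n in("pointer_tip","mark_tip"):
        q=eyes.place_of(n,s);print(n,[(np.round(x["point"],1),round(x["score"],2)) for x in q[:2]])
m=np.mean(im,0);np.save('s7.npy',m)
g=m.mean(2);print('cols',list(range(290,318)))
for r in range(226,262):print(r,' '.join('%3d'%v for v in g[r,290:318]))
E
```

```text
[0.47390545 0.04082416 0.22393718] [-0.42429084  3.27300471 -1.59232958]
pointer_tip [(array([298.1, 253.2]), 0.84), (array([305.8, 177.2]), 0.67)]
mark_tip [(array([190.6, 302.1]), 0.69), (array([305.1, 237.7]), 0.61)]
pointer_tip [(array([298.5, 253.1]), 0.81)]
mark_tip []
pointer_tip [(array([302.2, 254.3]), 0.58)]
mark_tip [(array([192.3, 300.8]), 0.68), (array([291.9, 214.6]), 0.39)]
pointer_tip [(array([299.9, 252. ]), 0.91)]
mark_tip [(array([273.5, 327.7]), 0.62), (array([308.5, 236.8]), 0.6)]
pointer_tip [(array([301.5, 255.6]), 0.87)]
mark_tip [(array([193.6, 301.9]), 0.63), (array([305.8, 235.3]), 0.5)]
pointer_tip []
mark_tip [(array([305.9, 238.9]), 0.43)]
cols [290, 291, 292, 293, 294, 295, 296, 297, 298, 299, 300, 301, 302, 303, 304, 305, 306, 307, 308, 309, 310, 311, 312, 313, 314, 315, 316, 317]
226  17  17  17  19  17  20  29  45  53  56  65  90 110 116 111 100  81  63  48  44  46  46  59  87 105 102  74  44
227  17  18  18  17  18  24  36  45  49  52  68  93 111 114 107  95  77  59  47  43  44  47  62  88 106 101  73  44
228  21  18  20  21  31  46  56  58  55  59 
[... 3199 characters left out ...]
  53
256  52  40  40  49  59  60  55  49  48  47  45  40  34  33  36  40  39  42  50  61  70  74  80  80  80  76  64  58
257  50  40  41  47  59  69  65  57  52  49  43  35  34  36  39  40  41  42  50  61  71  75  79  80  78  75  70  65
258  45  40  39  43  57  65  67  60  53  47  43  34  33  34  39  40  41  46  53  64  73  77  80  80  76  71  66  64
259  46  45  37  39  49  55  57  54  49  46  43  35  34  37  42  44  47  53  63  72  75  79  80  79  74  65  60  59
260  52  47  41  39  41  49  54  54  49  42  41  34  36  37  42  46  49  58  68  72  75  77  79  78  73  66  60  57
261  48  47  41  42  49  57  63  61  52  43  39  38  35  38  39  41  44  54  63  70  71  72  74  76  74  70  65  64
```

```bash
python3 - <<'E'
from h import *
s=eyes.read_camera("side")
for f,c0,c1,r0,r1 in(('pics/s6.png',300,314,236,248),('pics/s0.png',292,306,263,276)):
    g=cv2.imread(f).mean(2);print(f,c0)
    for r in range(r0,r1):print(r,' '.join('%3d'%v for v in g[r,c0:c1]))
d=np.array([-.012,-1,0])
for z in(.132,.136,.140,.144):
    f=least_squares(lambda p:np.concatenate([proj(s,[p[0],p[1],z]+.0422*d)[0]-(302.6,253.2),proj(s,[p[0],p[1],z-.01]+p[2]*d)[0]-(307.2,236.4)]),[.44,.13,.09])
    P=np.array([f.x[0],f.x[1],z]);print(z,np.round(f.x,4),np.round(f.fun,1),'mark y',P[1]-f.x[2],[np.round(proj(s,P+q*d)[0],1) for q in(0,.0675,f.x[2])])
E
```

```text
pics/s6.png 300
236  50  53  54  60  89 116 118 106  73  50  44  42  50  61
237  47  48  48  65  90 119 122 110  87  56  37  37  46  57
238  34  38  40  58  93 118 127 117  96  69  44  32  42  50
239  23  31  35  56  98 122 129 116  97  71  43  33  36  35
240  26  21  30  54  94 122 129 115  91  63  39  33  35  40
241  43  38  37  59  96 118 122 104  79  60  40  32  36  39
242  53  52  48  62  93 111 108  91  72  55  43  34  38  42
243  45  51  50  61  78  92  93  81  71  59  53  44  41  43
244  40  39  38  45  58  68  75  76  75  70  62  48  42  41
245  40  39  34  39  50  58  62  62  68  68  60  47  41  38
246  51  47  42  46  49  56  56  58  60  60  50  41  41  39
247  55  50  49  59  50  47  48  54  49  46  43  37  38  39
pics/s0.png 292
263 101 111 135 145 143 135 129 121 103  90  80  73  69  75
264 114 112 121 128 129 131 126 113  91  78  71  67  62  72
265 125 112 104 104 112 125 124 108  84  66  63  68  69  77
266 125 115  95  98 113 129 124 107  82  72  70  73  75  76
267 127 118 102 100 113 126 124 107  82  79  82  85  84  77
268 143 137 116 108 114 128 129 107  87  81  95 
[... 324 characters left out ...]
 61  57  54  64  65  61  60  72  88 102 109 106
275  60  62  61  62  62  66  69  67  73  75  82  82  84  77
0.132 [0.4424 0.1294 0.0934] [-0.3 -0.1  0.3  0.1] mark y 0.03599275145980782 [array([297.5, 270.4]), array([305.1, 243.2]), array([307.8, 233.4])]
0.136 [0.442  0.1324 0.0932] [-0.3 -0.1  0.3  0.1] mark y 0.039202280838036965 [array([297.5, 270.5]), array([305.1, 243.1]), array([307.8, 233.4])]
0.14 [0.4416 0.1354 0.0929] [-0.3 -0.1  0.3  0.1] mark y 0.042411810239643605 [array([297.4, 270.6]), array([305.1, 243.1]), array([307.8, 233.3])]
0.144 [0.4411 0.1383 0.0927] [-0.3 -0.1  0.3  0.1] mark y 0.04562133965278642 [array([297.4, 270.7]), array([305.1, 243. ]), array([307.8, 233.3])]
```

>>> send_rows --moves '[-0.005,0,0,0,0,0,1,-0.01,0,0,0,0,0,1,-0.01,0,0,0,0,0,1,-0.01,0,0,0,0,0,1,-0.01,0,0,0,0,0,1,-0.01,0,0,0,0,0,1,-0.005,0,0,0,0,0,1,-0.0035,0,0,0,0,0,1,0,0,0,0,0,0,1,0,0,0,0,0,0,1]'

```text
time: 25.6
ee_pos: [0.473, -0.0099, 0.2238]
tcp_rot: [-0.0, 0.711, 0.704, -0.0]
contact_force: [-1.8, 3.2, 2.3]
grip_width: 0.0851
finger_force: 1.8
```

```bash
python3 - <<'E'
from h import *
st=state();print(st["ee_pos"],st["contact_force"])
im=[]
for k in range(5):
    s=eyes.read_camera("side");im.append(s["pixels"].astype(float))
    print([[np.round(x["point"],1) for x in eyes.place_of(n,s)[:1]] for n in("pointer_tip","mark_tip")])
g=np.mean(im,0).mean(2);np.save('s8.npy',g)
d0=np.array([.4418,.134-.093,.138]);print(proj(s,d0)[0],proj(s,d0-[0,0,.01])[0])
print('cols',list(range(299,317)))
for r in range(222,246):print(r,' '.join('%3d'%v for v in g[r,299:317]))
E
```

```text
[ 0.47301888 -0.00992756  0.22383909] [-1.82722268  3.15411636  2.33863399]
[[array([308.1, 237.3])], [array([307. , 237.6])]]
[[array([305.3, 235.3])], [array([307.2, 235. ])]]
[[array([309.4, 237.1])], [array([308.2, 239.3])]]
[[array([309.1, 234.4])], [array([305.4, 236.1])]]
[[array([306.3, 235.6])], [array([303.9, 237.5])]]
[307.20929299 233.31012727] [306.93627918 236.45004847]
cols [299, 300, 301, 302, 303, 304, 305, 306, 307, 308, 309, 310, 311, 312, 313, 314, 315, 316]
222  88  95 102 111 117 124 124 128 131 132 126 105  72  45  36  45  55  62
223  56  62  73  82  90  94  95 103 116 125 124 105  73  46  38  44  51  58
224  45  50  59  64  65  66  65  77 100 118 122 103  71  48  38  44  46  51
225  49  51  59  61  62  65  64  74  94 116 120 101  68  47  44  43  45  44
226  50  49  54  63  67  67  72  80 101 120 120 100  67  52  47  46  42  36
227  45  46  52  62  67  70  69  79 103 122 121  98  68  51  47  42  36  33
228  45  49  57  63  66  64  63  73 101 124 121  95  63  45  42  41  35  32
229  51  57  64  64  66  65  64  75 102 121 118  90  58  42  42  42  38  37
230  56  
[... 506 characters left out ...]
  61  65  61  56
237  45  48  51  47  40  38  49  73  85  76  55  39  37  46  57  63  62  55
238  32  36  39  36  32  35  52  83 100  92  66  43  33  40  49  55  53  46
239  22  25  23  22  25  28  49  80  98  95  70  44  32  33  40  46  46  40
240  27  28  25  23  22  25  40  63  81  84  66  40  30  33  39  43  45  45
241  40  43  39  36  30  29  35  46  60  65  57  40  32  34  41  45  50  54
242  47  54  52  46  46  46  46  49  54  59  53  43  37  36  42  48  54  60
243  42  46  49  47  48  54  60  63  64  63  60  54  44  40  40  47  54  61
244  40  40  41  38  45  52  61  69  71  71  67  60  51  39  39  43  49  57
245  45  41  38  37  40  48  56  64  66  66  65  61  52  42  37  40  46  53
```

>>> send_rows --moves '[0.0005,0,0,0,0,0,0.5,0,0,0,0,0,0,0.25,0,0,0,0,0,0,0.25]'

```text
time: 26.72
ee_pos: [0.4728, -0.0096, 0.2239]
tcp_rot: [-0.0, 0.711, 0.703, -0.0]
contact_force: [-4.3, 4.2, 5.2]
grip_width: 0.0535
finger_force: 3.8
```

>>> send_rows --moves '[0,0,0,0,0,0,0,0,0,0,0,0,0,-0.15,0,0,0,0,0,0,-0.15]'

```text
time: 27.1
ee_pos: [0.4729, -0.0096, 0.2239]
tcp_rot: [-0.0, 0.711, 0.703, -0.0]
contact_force: [-4.8, 4.2, 5.2]
grip_width: 0.0363
finger_force: 4.6
```

>>> send_rows --moves '[0,0,0,0,0,0,-1,0,0,0,0,0,0,-1,0,0,0,0,0,0,-1,0,0,0,0,0,0,-1]'

```text
time: 27.6
ee_pos: [0.4735, -0.0096, 0.2242]
tcp_rot: [0.0, 0.711, 0.704, 0.0]
contact_force: [-2.8, 3.8, 7.5]
grip_width: 0.0346
finger_force: 64.2
```

```bash
python3 - <<'E'
from h import *
st=state();print(st["ee_pos"],st["contact_force"],st["grip_width"],st["finger_force"])
im=[]
for k in range(4):
    s,t=shots();im.append(s["pixels"].astype(float))
    print([(n,[(np.round(x["point"],1),round(x["score"],2)) for x in eyes.place_of(n,s)[:1]]) for n in("bail_bar","basket","hook","clamp_head","mug","spice_jar","shaker")])
g=np.mean(im,0).mean(2)
print('cols',list(range(303,313)))
for r in range(229,242):print(r,' '.join('%3d'%v for v in g[r,303:313]))
E
```

```text
[ 0.47345848 -0.00961475  0.22421403] [-2.79970453  3.82811064  7.50625862] 0.03464560615790224 64.18746381998062
[('bail_bar', [(array([309.9, 159.7]), 0.49)]), ('basket', [(array([308.8, 196.5]), 0.72)]), ('hook', []), ('clamp_head', [(array([297.1, 210.3]), 0.8)]), ('mug', [(array([191. , 302.1]), 0.82)]), ('spice_jar', [(array([228.4, 187. ]), 0.59)]), ('shaker', [(array([244.4, 158.1]), 0.71)])]
[('bail_bar', [(array([309.9, 160.8]), 0.66)]), ('basket', [(array([308.3, 196.9]), 0.58)]), ('hook', [(array([276.4, 327.5]), 0.57)]), ('clamp_head', [(array([294.5, 209.8]), 0.69)]), ('mug', [(array([192.4, 300.3]), 0.91)]), ('spice_jar', [(array([227.4, 186.3]), 0.91)]), ('shaker', [(array([246.6, 159.1]), 0.68)])]
[('bail_bar', [(array([310.1, 161.4]), 0.71)]), ('basket', [(array([308.9, 198.3]), 0.62)]), ('hook', []), ('clamp_head', [(array([306.9, 234.4]), 0.47)]), ('mug', [(array([191., 305.]), 0.97)]), ('spice_jar', [(array([227.3, 185.7]), 0.71)]), ('shaker', [(array([244.5, 156.6]), 0.76)])]
[('bail_bar', [(array([308.9, 161. ]), 0.55)]), ('basket', [(array([307.3, 197.8]), 0.59)]), ('hook', []), ('clamp_head', [(array([296.5, 207.6]), 0.87)]), ('mug', [(array([191.6, 303.4]), 0.65)]), ('spice_jar', [(array([228.7, 185.6]), 0.86)]), ('shaker', [(array([242.4, 157.1]), 0.65)])]
cols [303, 304, 305, 306, 307, 308, 309, 310, 311, 312]
229  68  64  65  77 103 122 116  89  59  41
230  60  63  65  79 103 119 113  83  55  43
231  56  59  65  80 103 116 108  83  54  47
232  56  55  60  74  94 105  98  74  52  47
233  56  54  55  61  72  82  77  60  48  47
234  55  51  44  44  46  51  51  48  44  51
235  49  44  37  34  35  39  39  41  45  52
236  45  36  39  48  57  50  43  37  41  50
237  41  36  49  72  85  78  56  38  36  46
238  34  34  52  83 101  91  68  42  34  40
239  25  28  49  80  99  95  71  44  34  35
240  22  24  39  64  82  85  64  42  31  33
241  31  31  34  47  60  67  57  42  32  35
```

```bash
python3 -c "
from workcell import order
print(order.close_job())"
```

```text
the job is handed in; nothing more can be done
None
```

I handed the job in with the basket hanging on the hook, the bar drawn out to the mark (about 93 mm, pointer over the blade to within about 1 mm by my measurement), the cam lever closed after that, and the gripper still holding the clamp head; I don't know the verdict.

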